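Lay the straightedge against the test plate

TASK

The front edge of the large metal plate is to be checked for straightness: take the straightedge by its grip rib and lay it flat on the worktop, flush against the plate's long edge that faces the robot and centred on it. Leave the plate lying where it is, and leave the smaller plate alone.

Things in the scene. Friction and masses are not known exactly. Their poses are not given: they have to be found in the camera images.
- straightedge_mid (a point): Centre of the straightedge, 23 mm above its underside. Bare metal, 0.3 to 0.45 kg, starts flat nearest the robot: blade 30 mm wide (x), 200 mm long (y), 8 mm thick; an upright grip rib on its middle, 12 mm wide (x), 90 mm long (y), 8 to 46 mm above the underside. Both long edges are alike, 15 mm from the centre line; either may face the plate. Length roughly along world y; z up.
- plate_edge (a point): Middle of the large plate's long edge facing the robot, 5 mm above the worktop. The plate: loose bare aluminium slab 100 x 150 x 10 mm (x, y, z), 1.2 kg, a flush screw head in each corner, on the left or right side, turned up to 17 degrees. Axes here: y along the edge, x across the plate away from the robot (plate covers x 0 to 100, y -75 to 75 mm), z up.
- small_plate_mid (a point): Centre of the smaller plate, half-way up: the same kind of slab, 60 x 80 x 10 mm (x, y, z), 0.5 kg, on the other side. Not needed for the job; leave it alone. (A tall computer monitor stands at the right, roughly where x > 0.55 and y < -0.30 m in the world: swing the arm clear of it.)
Not all that is in view belongs to the job. Leave any yellow look-alike of the part that bears straightedge_mid alone.

How it is judged:
At the end, for the whole second after the job is handed in: The straightedge lies flat on the worktop along the large plate's front long edge: gap at the middle under 12 mm, parallel within 10 degrees, centred within 25 mm; the large plate's front edge and the small plate are each within 25 mm of where they started (x of straightedge_mid in the frame of plate_edge between -0.027 and -0.012 m and y of straightedge_mid in the frame of plate_edge between -0.025 and 0.025 m and angle between the y axis of straightedge_mid and the y axis of plate_edge, either way round below 0.175 rad and angle between straightedge_mid's own z axis and vertical below 0.1 rad and height (world z) of straightedge_mid below 0.027 m and distance of each of plate_edge, small_plate_mid from where it was at the start of the episode below 0.025 m); the robot touches nothing.
It fails at once if the smaller plate is moved by more than 25 mm (distance of small_plate_mid from where it was at the start of the episode above 0.025 m).
It also fails if it takes over 38 s, if anything falls off the work surface, if the arm or the gripper's body presses on something with over 40 N, if the wrist force passes 120 N, or if a joint passes its speed limit or range.

ROBOT

A 6-joint arm with a two-finger parallel gripper is mounted at the origin on a cart in front of the work surface, level with it; the furniture and walls round the work are solid. World frame = base frame: x ahead of the robot, y to its left, z up, the work surface at z = 0. Lengths are in m, angles in rad, forces in N, time in s.
With the tool pointing down it reaches from about 0.3 to 1 m from the base axis. Payload 5.1 kg.
Tool frame: the origin (TCP) lies at the very end of the fingers, on their centre line; the grasp point (between the pads) lies 19 mm behind it; z points along the fingers, y is the direction in which the jaws open and shut (so a half turn about z gives the same grasp; the last joint's range is limited). The gripper opens to 95 mm and grips with 3 to 60 N. Pads are 20 mm wide; open, the fingers measure 119 mm over their backs; the gripper's body (75 mm by 180 mm) begins 59 mm behind the grasp point.
Start: joints at [-1.319, 0.124, 1.65, -0, 1.367, -0.083], TCP at [0.214, -0.614, 0.191] pointing down, gripper open.
Joint ranges: [-2.61, 2.61], [-1.02, 2.33], [0.03, 2.71], [-1.35, 4.49], [0.32, 2.68], [-2.91, 2.91]. Speed limits (rad/s): [2.57, 2.57, 3.14, 3.14, 3.14, 3.14].

INTERFACE

Orientations are given as a unit quaternion [w, x, y, z].
In Python, from plant import bot gives the robot as it stands.
- The arm moves only by the shell command python3 -m creep 'ROWS' [OPENING]. ROWS is JSON, a list of rows, each a list of 2 entries, a list of its own where there are three numbers: the shift along the world's x, y, z in cm, then the turn, a rotation vector about the world's x, y, z in degrees. A call has 1 to 12 rows; each row shifts and turns the commanded pose from where the row before left it; what a row does not reach is not made up. A row lasts 1/12 s, in which the tool goes at most 41.7 mm and 7.16 degrees, less where a joint would pass 70% of its speed; a pose out of reach is approached as far as the arm can. A call is refused whole if a number of a shift passes 4.17 or a number of a turn 7.16, either way. A call with a gripper value outside its range is refused whole. OPENING is the closure, from 0 (fully open) to 1 (shut), set as the call begins (- or left out, the last holds). The fingers move at their own pace and stop on an object; the grip force is fixed at half the most. Time passes only in rows, so rows that do not move let the fingers close. It gives the time, the measured TCP pose, the force and the opening at its end, in the units of the state.
- bot.observe(): the state, without advancing time (a new reading comes with each control period).
- bot.get_image(name): name is "scene" or "side" or "wrist"; returns the picture (480x640x3 uint8, blue, green, red); there is no depth.
- bot.camera_model(name): a dict with "fx", "fy", "cx", "cy" (pixels), "rvec" (rotation vector, rad) and "tvec" (3), from world to camera coordinates, as OpenCV has them. Camera axes: x right, y down, z forward; pixel columns grow to the right and rows downward; lengths in m; the calibration is good to about 2 mm. A picture is of the moment at which its call begins: read the wrist's pose just before it. camera_model takes no time and is no camera call; for the wrist camera it gives the pose at the moment of the call.
- bot.hand_in(): hands the job in, once; it reports no verdict.
The state is a dict: "t": time; "qpos": joint angles; "dq": joint speeds; "effort": joint torques, N m; "ee_pos": TCP position; "orientation": TCP orientation; "wrist_force": force on the tool from outside, world axes, zero at the start; "ft_torque": the same for the moment, N m; "finger_gap": opening from 0.0 (shut) to 1.0 (fully open).
Only numpy, scipy, OpenCV 4.12 (cv2) and the standard library are available. Lean on these libraries where they do the work, as an engineer would, in place of code of your own. Each camera call takes 0.05 s, during which the arm holds its last target.

## Working session

There is one attempt and no reset: what is moved stays moved. The work goes in short steps, Python scripts to look and compute and a shell command to move; the robot and the scene stay as the last step left them, time stands still between calls to the robot, and variables do not carry over. Pictures are saved under pics/ and viewed, and the job is handed in when it is done.

```bash
mkdir -p pics; ls
python3 - <<'E'
from plant import bot
import cv2
s=bot.observe();print(s)
for n in("scene","side","wrist"):
    m=bot.camera_model(n);print(n,m)
    cv2.imwrite(f"pics/{n}0.png",bot.get_image(n))
E
```

```text
pics
{'t': 0.0, 'qpos': array([-1.31861676e+00,  1.24497107e-01,  1.65167300e+00,  2.23043255e-05,
        1.36748607e+00, -8.25924769e-02]), 'dq': array([-4.33777502e-04,  6.57167746e-04,  3.80459150e-04,  4.10402709e-04,
       -1.44307200e-03,  8.70541088e-05]), 'effort': array([-3.35434095e-03, -4.17607892e+01, -3.59934282e+01,  7.73212616e-02,
        4.93574340e-02, -1.78830073e-04]), 'ee_pos': array([ 0.21337097, -0.6132506 ,  0.18929287]), 'orientation': array([-1.02897967e-03,  9.86023491e-01,  1.66603156e-01, -7.65010312e-05]), 'wrist_force': array([ 0.23766615, -0.34747817, -0.23769179]), 'ft_torque': array([-0.00371253, -0.03254476,  0.04904554]), 'finger_gap': 1.0008369913757345}
scene {'fx': 448.537283232128, 'fy': 448.537283232128, 'cx': 313.59293003107933, 'cy': 236.36141102480568, 'rvec': array([ 0.65855469, -2.69218786,  1.05813126]), 'tvec': array([0.58813357, 0.20980176, 0.71682312])}
side {'fx': 435.828052505642, 'fy': 435.828052505642, 'cx': 317.5654639939793, 'cy': 239.76705819889565, 'rvec': array([ 2.3107487 , -0.31980199,  0.1555179 ]), 'tvec': array([-0.62083908,  0.19238285,  0.71874699])}
wrist {'fx': 413.13907733470387, 'fy': 413.13907733470387, 'cx': 322.53985463437016, 'cy': 241.52872189262644, 'rvec': array([-2.36703001,  1.6823485 ,  0.2393274 ]), 'tvec': array([-0.64951739, -0.03181612,  0.38994079])}
```

View pics/scene0.png

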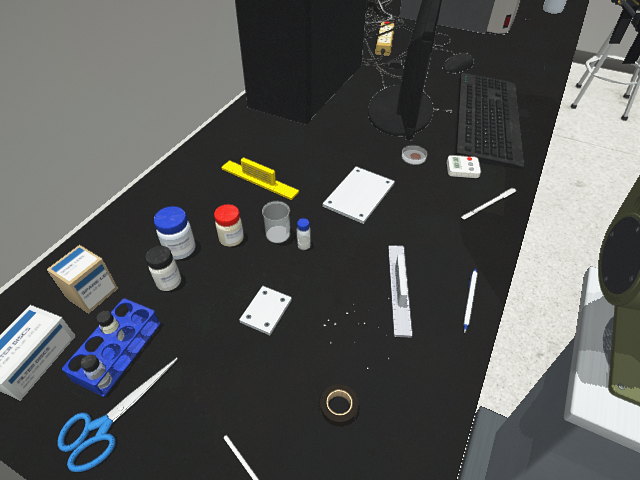

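View pics/side0.png

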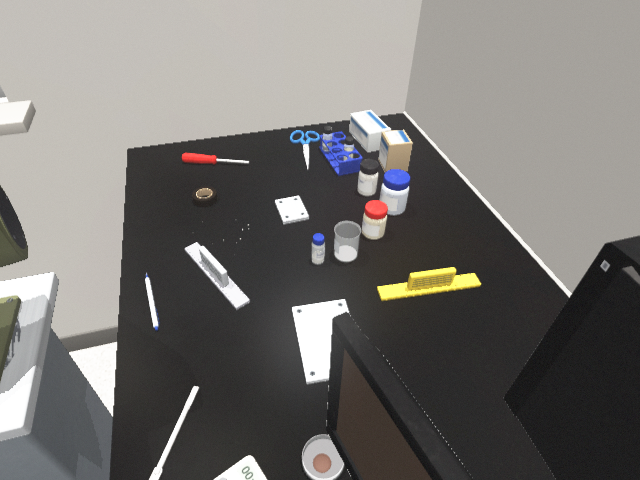

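View pics/wrist0.png

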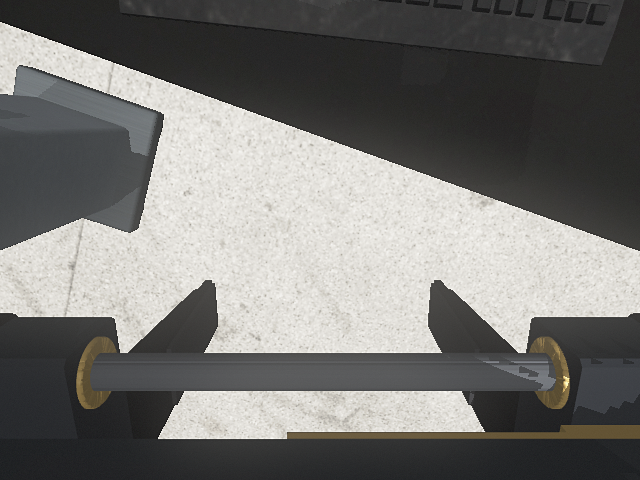

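The scene picture shows two candidates with the straightedge's shape. The bare metal one is at about (400,290), nearest the robot, and the yellow look-alike is at (260,178). The metal one fits the description. The large plate is at (358,194) and the small plate at (266,310). I'll enlarge these to confirm.

Run:
```python
import cv2
a=cv2.imread("pics/scene0.png")
c=cv2.resize(a[235:345,370:430],None,fx=5,fy=5,interpolation=cv2.INTER_CUBIC)
d=cv2.resize(a[160:230,315:405],None,fx=5,fy=5,interpolation=cv2.INTER_CUBIC)
cv2.imwrite("pics/c1.png",c);cv2.imwrite("pics/c2.png",d)
b=cv2.imread("pics/side0.png")
cv2.imwrite("pics/c3.png",cv2.resize(b[235:315,175:260],None,fx=7,fy=7,interpolation=cv2.INTER_CUBIC))
```

```text
(no output)
```

View pics/c1.png

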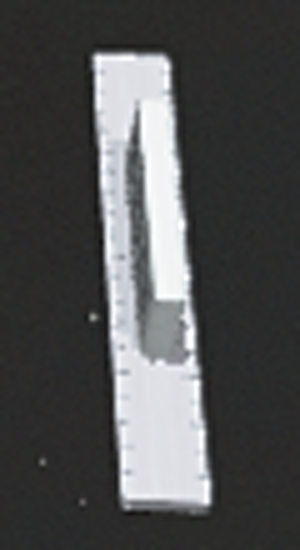

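View pics/c2.png

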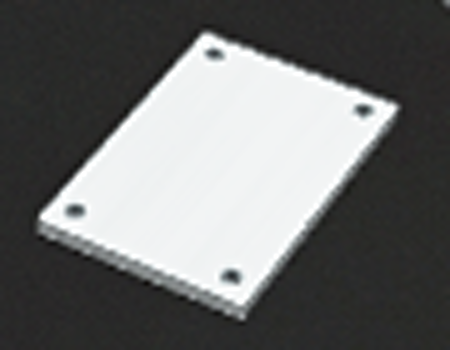

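View pics/c3.png

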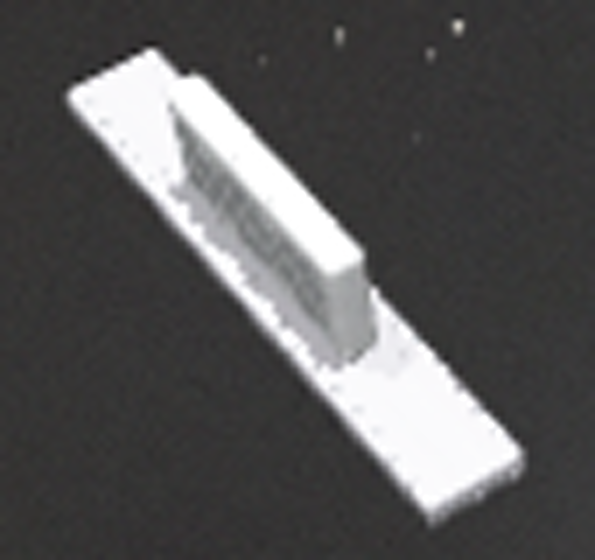

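The crops confirm the bare metal straightedge: its blade top corners are at (389,246), (404,246), (412,335) and (394,335). The large plate's top corners are at (356,166), (395,181), (363,221) and (322,203).

```bash
cat > h.py <<'E'
import numpy as np,cv2
from plant import bot
def ray(m,uv,z):
    R,_=cv2.Rodrigues(m["rvec"]);t=m["tvec"]
    d=R.T@np.array([(uv[0]-m["cx"])/m["fx"],(uv[1]-m["cy"])/m["fy"],1.])
    C=-R.T@t
    return C+d*(z-C[2])/d[2]
def quad(cam,pts,f,org,z):
    m=bot.camera_model(cam) if isinstance(cam,str) else cam
    P=np.array([ray(m,(np.array(p)+.5)/f-.5+np.array(org),z) for p in pts])
    (c,s,a)=cv2.minAreaRect((P[:,:2]*1000).astype(np.float32))
    print(np.round(P[:,:2]*1000,1).tolist(),'mean',P.mean(0)[:2].round(4),'sides',[round(float(np.linalg.norm(P[i]-P[i-1]))*1000,1) for i in range(4)])
    for i in range(4):
        d=P[i]-P[i-1];print('  dir',i,round(float(np.degrees(np.arctan2(d[1],d[0])))%180,2))
    return P
E
python3 - <<'E'
from h import *
quad("scene",[(95,55),(170,55),(211,500),(122,500)],5,(370,235),.008)
quad("side",[(68,96),(153,48),(524,456),(432,516)],7,(175,235),.008)
quad("scene",[(205,33),(400,107),(243,308),(38,217)],5,(315,160),.010)
quad("scene",[(140,100),(168,100),(186,300),(153,300)],5,(370,235),.046)
quad("side",[(170,100),(205,75),(363,253),(328,275)],7,(175,235),.046)
E
```

```text
[[508.0, -22.4], [481.8, -36.1], [401.8, 146.8], [428.1, 160.5]] mean [0.4549 0.0622] sides [199.6, 29.6, 199.6, 29.7]
  dir 0 113.58
  dir 1 27.47
  dir 2 113.62
  dir 3 27.48
[[401.9, 145.2], [427.6, 159.5], [508.4, -24.2], [482.2, -37.4]] mean [0.455  0.0608] sides [199.5, 29.4, 200.6, 29.3]
  dir 0 113.76
  dir 1 28.93
  dir 2 113.75
  dir 3 26.78
[[666.2, -219.3], [566.2, -211.0], [578.6, -59.9], [678.7, -70.2]] mean [ 0.6224 -0.1401] sides [149.7, 100.4, 151.5, 100.7]
  dir 0 85.22
  dir 1 175.22
  dir 2 85.32
  dir 3 174.18
[[477.3, 24.7], [468.3, 20.0], [432.5, 101.6], [442.4, 106.8]] mean [0.4551 0.0633] sides [89.2, 10.2, 89.2, 11.2]
  dir 0 113.04
  dir 1 27.47
  dir 2 113.64
  dir 3 27.48
[[433.6, 94.8], [443.8, 102.3], [477.4, 23.3], [467.6, 17.9]] mean [0.4556 0.0596] sides [84.1, 12.7, 85.9, 11.2]
  dir 0 113.84
  dir 1 36.23
  dir 2 113.01
  dir 3 28.73
```

```bash
python3 -m creep '[[[1,2.8,0],[0,0,3.9]],[[1,2.8,0],[0,0,3.9]],[[1,2.8,0],[0,0,3.9]],[[1,2.8,0],[0,0,3.9]],[[1,2.8,0],[0,0,3.9]],[[1,2.8,0],[0,0,3.9]],[[1,2.8,0],[0,0,3.9]],[[1,2.8,0],[0,0,3.9]],[[1,2.8,0],[0,0,3.9]],[[1,2.8,0],[0,0,3.9]],[[1,2.8,0],[0,0,3.9]],[[1,2.8,0],[0,0,3.9]]]' 0
python3 -m creep '[[[1,2.8,0],[0,0,3.9]],[[1,2.8,0],[0,0,3.9]],[[1,2.8,0],[0,0,3.9]],[[1,2.8,0],[0,0,3.9]],[[1,2.8,0],[0,0,3.9]],[[1,2.8,0],[0,0,3.9]],[[1,2.8,0],[0,0,3.9]],[[1,2.8,0],[0,0,3.9]],[[1,2.8,0],[0,0,3.9]],[[1,2.8,0],[0,0,3.9]],[[0,0,0],[0,0,0]],[[0,0,0],[0,0,0]]]'
cat >> h.py <<'E'
from scipy.spatial.transform import Rotation as Ro
def st():
    s=bot.observe();q=s["orientation"];R=Ro.from_quat([q[1],q[2],q[3],q[0]]).as_matrix()
    print('t',round(s['t'],2),'p',s['ee_pos'].round(4),'jaw deg',round(float(np.degrees(np.arctan2(R[1,1],R[0,1])))%180,2),'z',R[:,2].round(4),'F',s['wrist_force'].round(1),'T',s['ft_torque'].round(2),'gap',round(s['finger_gap'],3),'q',s['qpos'].round(2))
E
python3 -c "from h import *; st()"
```

```text
t: 1.15
ee_pos: [0.3336, -0.2764, 0.1903]
orientation: [-0.0, 0.838, 0.546, 0.0]
wrist_force: [0.6, -0.3, 0.1]
finger_gap: 1.002
t: 2.15
ee_pos: [0.4334, 0.0031, 0.1902]
orientation: [-0.0, 0.608, 0.794, -0.0]
wrist_force: [0.3, -0.5, 0.3]
finger_gap: 1.004
t 2.15 p [0.4334 0.0031 0.1902] jaw deg 15.13 z [-9.e-04 -2.e-04 -1.e+00] F [ 0.3 -0.5  0.3] T [-0.05 -0.14  0.06] gap 1.004 q [-0.12 -0.38  2.11 -0.    1.42 -0.38]
```

```bash
python3 -m creep '[[[0.54,1.46,0],[0,0,2.1]],[[0.54,1.46,0],[0,0,2.1]],[[0.54,1.46,0],[0,0,2.1]],[[0.54,1.46,0],[0,0,2.1]],[[0,0,-2.5],[0,0,0]],[[0,0,-2.5],[0,0,0]],[[0,0,-2.5],[0,0,0]],[[0,0,0],[0,0,0]],[[0,0,0],[0,0,0]],[[0,0,0],[0,0,0]]]'
python3 - <<'E'
from h import *
st(); m=bot.camera_model("wrist"); cv2.imwrite("pics/w1.png",bot.get_image("wrist"))
R,_=cv2.Rodrigues(m["rvec"]); 
a=np.radians(113.6); d=np.array([np.cos(a),np.sin(a)])
P=np.array([[*(np.array([.455,.0615])+k*d),.046] for k in(-.045,0,.045)])
print(cv2.projectPoints(P,m["rvec"],m["tvec"],np.array([[m["fx"],0,m["cx"]],[0,m["fy"],m["cy"]],[0,0,1]]),None)[0].round(0).tolist())
E
```

```text
t: 2.98
ee_pos: [0.4559, 0.0597, 0.1169]
orientation: [0.001, 0.55, 0.835, 0.0]
wrist_force: [0.6, 0.4, 1.3]
finger_gap: 0.998
t 2.98 p [0.4559 0.0597 0.1169] jaw deg 23.29 z [ 1.6e-03 -1.0e-04 -1.0e+00] F [0.6 0.4 1.3] T [ 0.02 -0.13 -0.06] gap 0.998 q [ 0.01 -0.26  2.14 -0.    1.26 -0.39]
[[[324.0, 303.0]], [[323.0, 241.0]], [[323.0, 173.0]]]
```

View pics/w1.png

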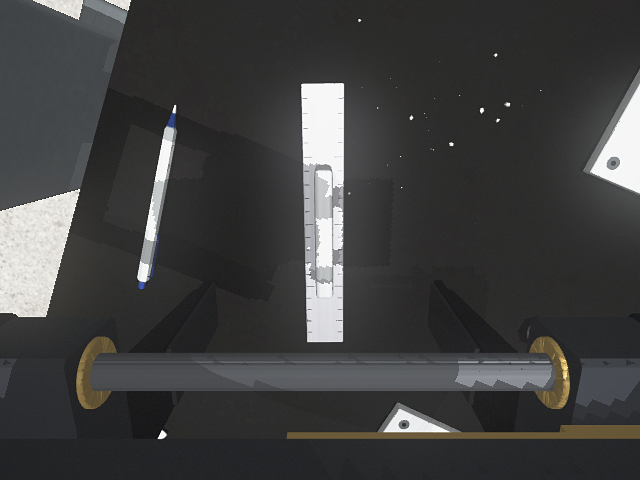

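The wrist view has the rib at (324,233), running vertically and centred between the fingers, with the jaws opening across it. I'll descend and grip.

```bash
python3 -m creep '[[[0,0.2,-1.6],[0,0,0.3]],[[0,0.1,-1.6],[0,0,0]],[[0,0,-1.6],[0,0,0]],[[0,0,-1.6],[0,0,0]],[[0,0,-1.6],[0,0,0]],[[0,0,-1.6],[0,0,0]],[[0,0,0],[0,0,0]],[[0,0,0],[0,0,0]],[[0,0,0],[0,0,0]],[[0,0,0],[0,0,0]]]'
python3 -c "from h import *; st()"
```

```text
t: 3.87
ee_pos: [0.4568, 0.0635, 0.0216]
orientation: [0.001, 0.547, 0.837, 0.001]
wrist_force: [-0.0, -0.5, 1.1]
finger_gap: 0.998
t 3.87 p [0.4568 0.0635 0.0216] jaw deg 23.67 z [ 0.0035  0.     -1.    ] F [-0.  -0.5  1.1] T [-0.08 -0.13  0.  ] gap 0.998 q [ 0.02 -0.13  2.21 -0.    1.06 -0.39]
```

```bash
python3 -m creep '[[[-0.1,0,-0.4],[0,0,0]],[[0,0,0],[0,0,0]],[[0,0,0],[0,0,0]]]'
python3 -m creep '[[[0,0,0],[0,0,0]],[[0,0,0],[0,0,0]],[[0,0,0],[0,0,0]],[[0,0,0],[0,0,0]],[[0,0,0],[0,0,0]],[[0,0,0],[0,0,0]],[[0,0,0],[0,0,0]],[[0,0,0],[0,0,0]],[[0,0,0],[0,0,0]],[[0,0,0],[0,0,0]],[[0,0,0],[0,0,0]],[[0,0,0],[0,0,0]]]' 1
python3 -c "from h import *; st()"
```

```text
t: 4.12
ee_pos: [0.4541, 0.0635, 0.0157]
orientation: [0.0, 0.547, 0.837, 0.0]
wrist_force: [1.0, 0.5, 0.0]
finger_gap: 0.999
t: 5.12
ee_pos: [0.4541, 0.0635, 0.0156]
orientation: [0.0, 0.547, 0.837, 0.0]
wrist_force: [-0.0, -0.1, 0.2]
finger_gap: 0.213
t 5.12 p [0.4541 0.0635 0.0156] jaw deg 23.69 z [ 0. -0. -1.] F [-0.  -0.1  0.2] T [ 0.01 -0.16  0.01] gap 0.213 q [ 0.02 -0.12  2.21 -0.    1.05 -0.39]
```

```bash
python3 -m creep '[[[0,0,0],[0,0,0]],[[0,0,0],[0,0,0]],[[0,0,0],[0,0,0]],[[0,0,0],[0,0,0]],[[0,0,0],[0,0,0]],[[0,0,0],[0,0,0]]]'
python3 -m creep '[[[0,0,1],[0,0,0]],[[0,0,2],[0,0,0]],[[0,0,2],[0,0,0]],[[0,0,0],[0,0,0]],[[0,0,0],[0,0,0]],[[0,0,0],[0,0,0]],[[0,0,0],[0,0,0]]]'
python3 - <<'E'
from h import *
st()
for n in("scene","side","wrist"): cv2.imwrite(f"pics/{n}2.png",bot.get_image(n))
E
```

```text
t: 5.62
ee_pos: [0.4543, 0.0635, 0.0156]
orientation: [0.0, 0.547, 0.837, 0.0]
wrist_force: [0.9, 0.6, -0.6]
finger_gap: 0.123
t: 6.2
ee_pos: [0.4527, 0.0634, 0.0639]
orientation: [-0.001, 0.547, 0.837, -0.001]
wrist_force: [-0.9, 1.1, -2.9]
finger_gap: 0.123
t 6.2 p [0.4527 0.0634 0.0639] jaw deg 23.68 z [-3.1e-03 -1.0e-04 -1.0e+00] F [-0.9  1.1 -2.9] T [ 0.02 -0.11 -0.03] gap 0.123 q [ 0.02 -0.2   2.18 -0.    1.16 -0.39]
```

View pics/side2.png

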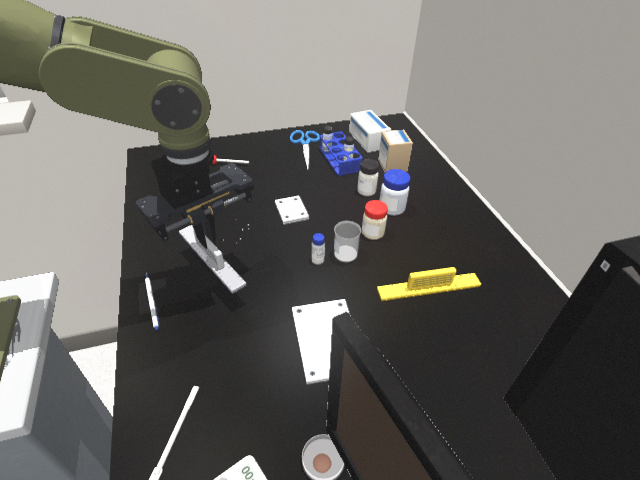

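View pics/wrist2.png

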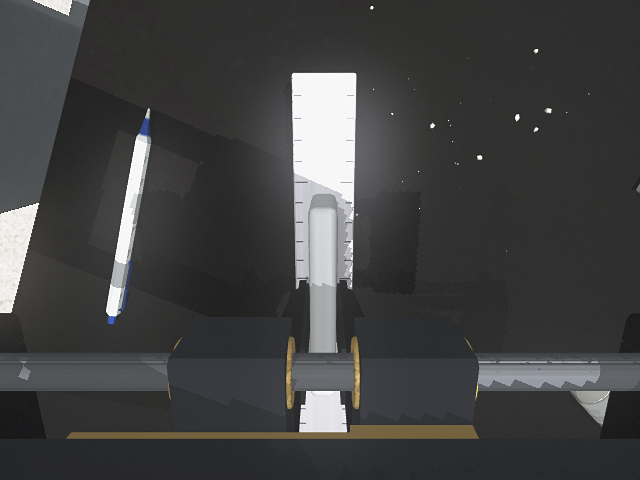

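The side and wrist views show the straightedge lifted level by its rib. I'll check that the vial and beaker are clear of the path.

Run:
```python
from h import *
m=bot.camera_model("scene");s=bot.camera_model("side")
print("vial base",ray(m,(304,246),0),ray(s,(318,262),0)); print("beaker",ray(m,(277,240),0),ray(s,(346,258),0))
a=np.radians(-4.7);e=np.array([.5724,-.1355]);x=np.array([np.cos(a),np.sin(a)]);y=np.array([-x[1],x[0]])
print("target",e-.019*x)
```

```text
vial base [0.65902287 0.04926477 0.        ] [0.65916573 0.04191798 0.        ]
beaker [0.71510569 0.0601366  0.        ] [0.71780467 0.03757513 0.        ]
target [ 0.55346389 -0.13394317]
```

View pics/scene2.png

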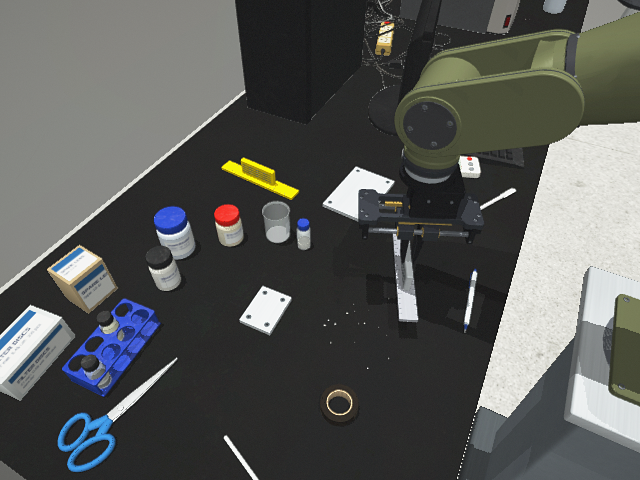

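```bash
python3 -m creep '[[[0.8,-1.95,0],[0,0,-2.8]],[[0.8,-1.95,0],[0,0,-2.8]],[[0.8,-1.95,0],[0,0,-2.8]],[[0.8,-1.95,0],[0,0,-2.8]],[[0.8,-1.95,0],[0,0,-2.8]],[[0.8,-1.95,0],[0,0,-2.8]],[[0.8,-1.95,0],[0,0,-2.8]],[[0.8,-1.95,0],[0,0,-2.8]],[[0.8,-1.95,0],[0,0,-2.8]],[[0.8,-1.95,0],[0,0,-3.2]],[[0,0,0],[0,0,0]],[[0,0,0],[0,0,0]]]'
python3 -m creep '[[[0,0,-1],[0,0,0]],[[0,0,-1],[0,0,0]],[[0,0,-1],[0,0,0]],[[0,0,0],[0,0,0]],[[0,0,0],[0,0,0]],[[0,0,0],[0,0,0]],[[0,0,0],[0,0,0]],[[0,0,0],[0,0,0]]]'
python3 - <<'E'
from h import *
st()
for n in("scene","side","wrist"): cv2.imwrite(f"pics/{n}3.png",bot.get_image(n))
a=cv2.imread("pics/scene3.png");cv2.imwrite("pics/c4.png",cv2.resize(a[150:270,300:440],None,fx=5,fy=5,interpolation=cv2.INTER_CUBIC))
E
```

```text
t: 7.35
ee_pos: [0.5339, -0.1321, 0.0648]
orientation: [-0.001, 0.736, 0.677, -0.0]
wrist_force: [0.4, -0.5, -3.4]
finger_gap: 0.124
t: 8.02
ee_pos: [0.5347, -0.1316, 0.0362]
orientation: [0.001, 0.736, 0.677, 0.0]
wrist_force: [-0.1, 0.3, -3.2]
finger_gap: 0.119
t 8.02 p [ 0.5347 -0.1316  0.0362] jaw deg 175.29 z [ 1.2e-03 -4.0e-04 -1.0e+00] F [-0.1  0.3 -3.2] T [ 0.01 -0.13  0.  ] gap 0.119 q [-0.34  0.05  2.   -0.    1.09 -0.26]
```

View pics/c4.png

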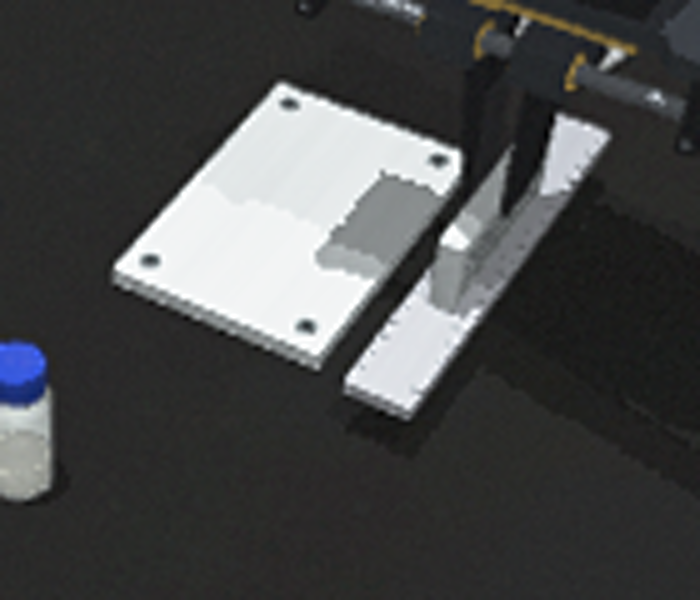

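View pics/wrist3.png

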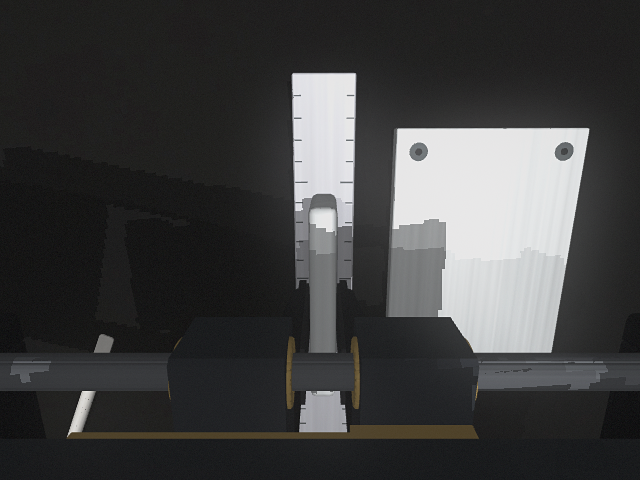

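View pics/side3.png

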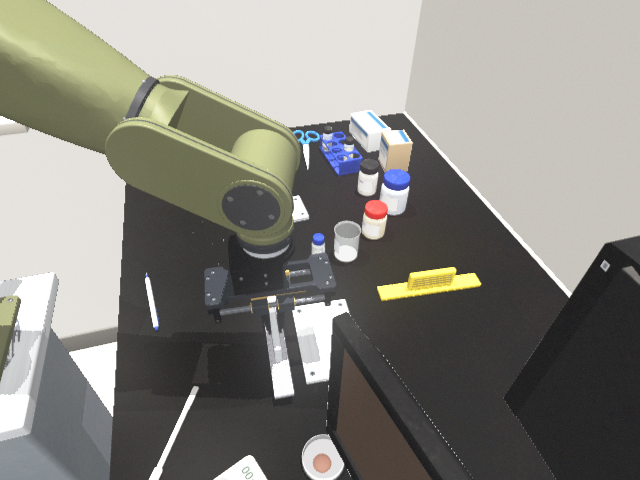

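The blade is parallel to the plate, just in front of it and about 20 mm up. In the scene crop its end corners are near (369,226) and (381,231), with the far corner at (421,176). In the wrist view its end runs (292,73) to (356,73), and the plate corner is at (395,128).

Run:
```python
from h import *
m=bot.camera_model("scene");w=bot.camera_model("wrist")
f=lambda p:(np.array(p)+.5)/5-.5+np.array([300,150])
z=.0286
a=np.radians(-4.7);e=np.array([.5724,-.1355]);x=np.array([np.cos(a),np.sin(a)]);y=np.array([-x[1],x[0]])
def rel(P,n):
    d=P[:2]-e;print(n,P[:2].round(4),'rel',round(d@x*1000,1),round(d@y*1000,1))
for n,p in dict(nearL=(345,380),nearR=(408,407),farR=(608,132)).items(): rel(ray(m,f(p),z),n)
for n,p in dict(pl1=(322,362),pl2=(463,152)).items(): rel(ray(m,f(p),.010),n)
for n,p in dict(wL=(292,73),wR=(356,73),e2=(352,250),e1=(297,250)).items(): rel(ray(w,p,z),n)
for n,p in dict(wplate=(395,128),wplate2=(387,316),wfar=(589,128)).items(): rel(ray(w,p,.010),n)
```

```text
nearL [ 0.5582 -0.0358] rel -22.3 98.2
nearR [ 0.5304 -0.0335] rel -50.2 98.3
farR [ 0.5141 -0.2324] rel -50.1 -101.4
pl1 [ 0.5762 -0.0586] rel -2.5 77.0
pl2 [ 0.5723 -0.2118] rel 6.1 -76.0
wL [ 0.5283 -0.0318] rel -52.4 99.8
wR [ 0.5572 -0.0341] rel -23.5 99.8
e2 [ 0.5501 -0.1177] rel -23.7 15.9
e1 [ 0.5222 -0.1154] rel -51.6 16.0
wplate [ 0.5771 -0.0601] rel -1.5 75.5
wplate2 [ 0.5689 -0.1655] rel -1.1 -30.1
wfar [ 0.6761 -0.0683] rel 97.8 75.5
```

```bash
python3 -m creep '[[[0.9,-0.05,0],[0,0,0]],[[0.9,-0.05,0],[0,0,0]],[[0,0,-0.6],[0,0,0]],[[0,0,-0.6],[0,0,0]],[[0,0,-0.4],[0,0,0]],[[0,0,-0.2],[0,0,0]],[[0,0,-0.1],[0,0,0]],[[0,0,0],[0,0,0]],[[0,0,0],[0,0,0]],[[0,0,0],[0,0,0]],[[0,0,0],[0,0,0]]]'
python3 - <<'E'
from h import *
st()
for n in("scene","side","wrist"): cv2.imwrite(f"pics/{n}4.png",bot.get_image(n))
a=cv2.imread("pics/scene4.png");cv2.imwrite("pics/c5.png",cv2.resize(a[150:270,300:440],None,fx=5,fy=5,interpolation=cv2.INTER_CUBIC))
E
```

```text
t: 9.08
ee_pos: [0.5523, -0.1326, 0.0168]
orientation: [0.0, 0.736, 0.677, 0.0]
wrist_force: [0.1, -0.7, -2.7]
finger_gap: 0.123
t 9.08 p [ 0.5523 -0.1326  0.0168] jaw deg 175.28 z [ 5.e-04 -2.e-04 -1.e+00] F [ 0.1 -0.7 -2.7] T [-0.04 -0.1   0.02] gap 0.123 q [-0.33  0.12  1.97 -0.    1.05 -0.25]
```

View pics/c5.png

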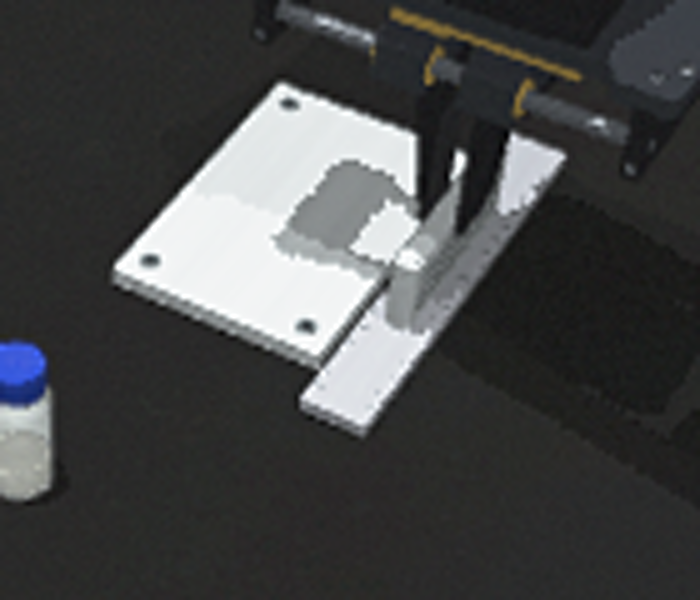

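View pics/wrist4.png

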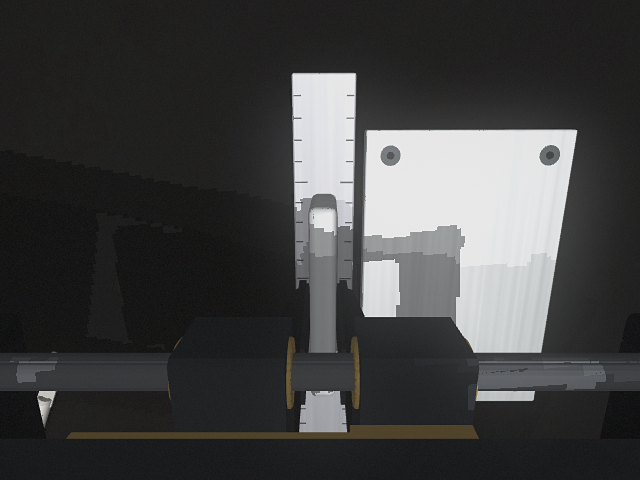

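The wrist view shows the blade edge at x≈355 and the plate edge at x≈365. That is a gap of about 4 mm, and the two edges are parallel. I'll lower the last 1–2 mm.

```bash
python3 -m creep '[[[0,0,-0.1],[0,0,0]],[[0,0,-0.05],[0,0,0]],[[0,0,0],[0,0,0]],[[0,0,0],[0,0,0]],[[0,0,0],[0,0,0]]]'
python3 -c "from h import *; st()"
```

```text
t: 9.65
ee_pos: [0.5526, -0.1326, 0.0155]
orientation: [0.0, 0.736, 0.677, 0.0]
wrist_force: [-0.3, 0.0, 1.7]
finger_gap: 0.118
t 9.65 p [ 0.5526 -0.1326  0.0155] jaw deg 175.28 z [ 8.e-04 -2.e-04 -1.e+00] F [-0.3  0.   1.7] T [ 0.04 -0.01  0.01] gap 0.118 q [-0.33  0.12  1.97  0.    1.05 -0.25]
```

The wrist force changed from -2.7 to +1.7 N, so the blade is resting on the worktop. I'll release and lift clear.

```bash
python3 -m creep '[[[0,0,0],[0,0,0]],[[0,0,0],[0,0,0]],[[0,0,0],[0,0,0]],[[0,0,0],[0,0,0]],[[0,0,0],[0,0,0]],[[0,0,0],[0,0,0]],[[0,0,0],[0,0,0]],[[0,0,0],[0,0,0]],[[0,0,0],[0,0,0]],[[0,0,0],[0,0,0]]]' 0.6
python3 -m creep '[[[0,0,1],[0,0,0]],[[0,0,2],[0,0,0]],[[0,0,3],[0,0,0]],[[0,0,3],[0,0,0]],[[0,0,3],[0,0,0]],[[0,0,2],[0,0,0]],[[-2,0,0],[0,0,0]],[[-3,0,0],[0,0,0]],[[-3,0,0],[0,0,0]],[[-3,0,0],[0,0,0]],[[-3,0,0],[0,0,0]],[[0,0,0],[0,0,0]]]'
python3 - <<'E'
from h import *
st()
for n in("scene","side"): cv2.imwrite(f"pics/{n}5.png",bot.get_image(n))
a=cv2.imread("pics/scene5.png");cv2.imwrite("pics/c6.png",cv2.resize(a[150:270,300:440],None,fx=5,fy=5,interpolation=cv2.INTER_CUBIC))
E
```

```text
t: 10.48
ee_pos: [0.5522, -0.1325, 0.015]
orientation: [0.0, 0.736, 0.677, 0.0]
wrist_force: [-0.6, -0.0, -0.2]
finger_gap: 0.401
t: 11.48
ee_pos: [0.4084, -0.132, 0.155]
orientation: [-0.0, 0.736, 0.677, -0.001]
wrist_force: [0.3, 0.1, -0.2]
finger_gap: 0.397
t 11.48 p [ 0.4084 -0.132   0.155 ] jaw deg 175.22 z [-1.2e-03 -2.0e-04 -1.0e+00] F [ 0.3  0.1 -0.2] T [-0.1  -0.16  0.03] gap 0.397 q [-0.44 -0.37  2.16 -0.    1.35 -0.35]
```

View pics/c6.png

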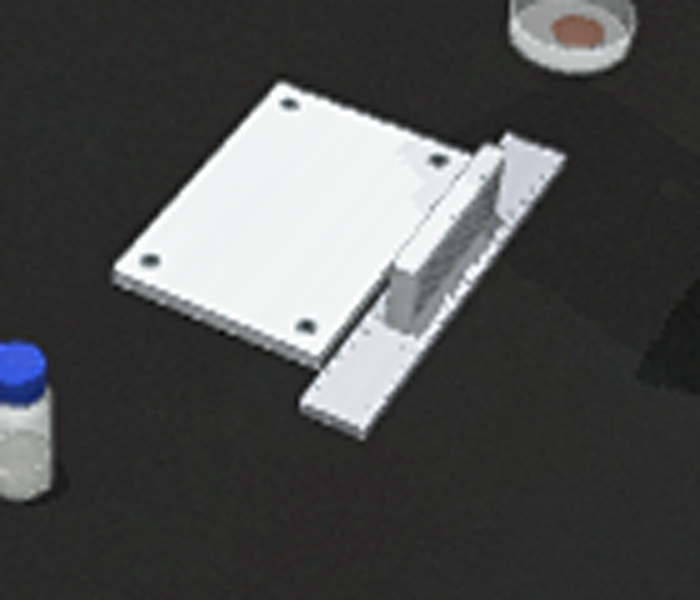

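View pics/side5.png

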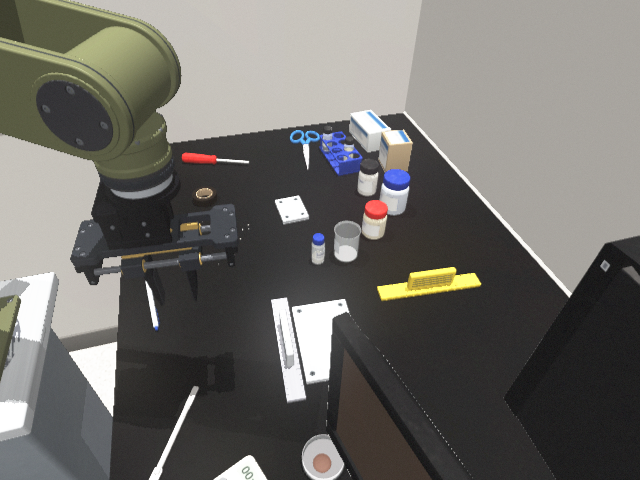

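View pics/scene5.png

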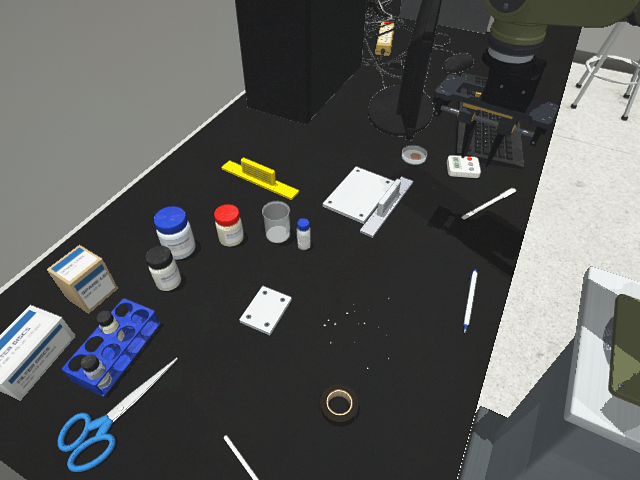

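The straightedge lies along the plate's front edge, with crop corners (302,404), (363,430), (566,155) and (507,132). The plates look unmoved. I'll measure again with the second view.

Run:
```python
from h import *
P=quad("scene",[(302,404),(363,430),(566,155),(507,132)],5,(300,150),.008)
a=np.radians(-4.7);e=np.array([.5724,-.1355]);x=np.array([np.cos(a),np.sin(a)]);y=np.array([-x[1],x[0]])
d=P.mean(0)[:2]-e;print('rel',d@x,d@y)
b=cv2.imread("pics/side5.png");cv2.imwrite("pics/c7.png",cv2.resize(b[290:405,260:360],None,fx=5,fy=5,interpolation=cv2.INTER_CUBIC))
```

```text
[[574.6, -34.5], [547.0, -32.5], [530.6, -233.7], [560.0, -236.8]] mean [ 0.5531 -0.1344] sides [202.8, 27.6, 201.9, 29.6]
  dir 0 85.89
  dir 1 175.89
  dir 2 85.34
  dir 3 173.96
rel -0.019359420058882883 -0.000482119867246023
```

View pics/c7.png

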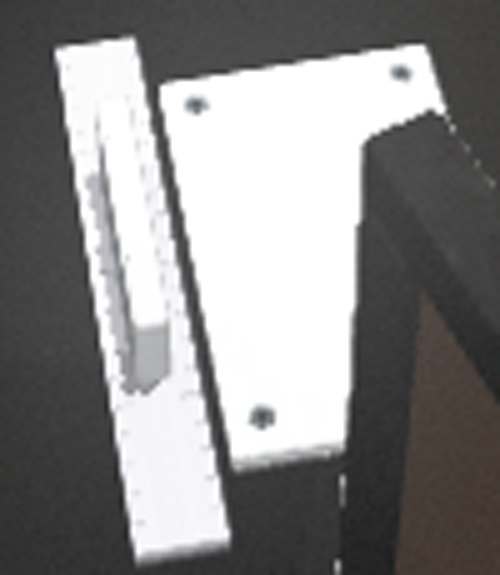

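Run:
```python
from h import *
s=bot.camera_model("side");f=lambda p:(np.array(p)+.5)/5-.5+np.array([260,290])
b=[ray(s,f(p),.008)[:2] for p in[(55,48),(135,38),(230,543),(135,558)]]
p=[ray(s,f(q),.010)[:2] for q in[(160,87),(231,460)]]
print(np.round(b,4),np.round(p,4))
e=(p[0]+p[1])/2;y=(p[0]-p[1])/np.linalg.norm(p[0]-p[1]);x=np.array([y[1],-y[0]])
d=np.mean(b,0)-e;print('edge',e,'len',np.linalg.norm(p[0]-p[1]),'rel',d@x,d@y,np.degrees(np.arctan2(y[1],y[0])))
bb=b[1]-b[2];print(np.degrees(np.arctan2(bb[1],bb[0])))
```

```text
[[ 0.5462 -0.0334]
 [ 0.5757 -0.0366]
 [ 0.5588 -0.2366]
 [ 0.5298 -0.2334]] [[ 0.579  -0.0628]
 [ 0.566  -0.2112]]
edge [ 0.57246272 -0.13698231] len 0.14897487330801026 rel -0.01991602836364505 0.00024308217187851282 84.9880451763871
85.17949092387427
```

Both views agree: x is about -19.5 mm, y about 0 and the edges are parallel. The robot is clear of everything, so I'm handing in.

```bash
python3 -c "
from plant import bot
print(bot.hand_in(), bot.observe()['t'])"
```

```text
the job is handed in; nothing more can be done
the job is handed in; nothing more can be done
```

I gripped the bare metal straightedge by its rib, laid it flat on the worktop against the large plate's front edge, backed the arm clear and handed in. The clock stood at about 11.6 s of the 38 s allowed.

| Last check | Scene view | Side view | Allowed |
|---|---|---|---|
| Straightedge centre across the edge (x) | -19.4 mm | -19.9 mm | -27 to -12 mm |
| Off centre along the edge (y) | -0.5 mm | +0.2 mm | ±25 mm |
| Out of parallel | up to about 1° | about 0.2° | 10° |

- **Gap:** these positions put the blade about 4 to 5 mm from the plate edge, so it is inside the 12 mm limit but not touching.
- **Plates:** the large plate's front edge measured within about 2 mm of its starting position. I judged the small plate by eye only; it looked unmoved in both views.
- **Lying flat:** I did not measure the final height or tilt directly. The weight came off the wrist as the blade reached the worktop at the height where I gripped it, and it looks flat in both pictures.
- **Disagreement:** before the placing, one wrist picture put the rib about 4 mm further along its length than the other two cameras did. The final measurements do not depend on that picture.

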